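# Lift a bearing cover off the bench with a C-lifter and set it on the drip stand

### The arm

A 6-joint arm with a two-finger parallel gripper is mounted at the origin on a cart in front of the work surface, level with it; the furniture and walls round the work are solid. World frame = base frame: x ahead of the robot, y to its left, z up, the work surface at z = 0. Lengths are in mm, angles in rad, forces in N, time in s.
With the tool pointing down it reaches from about 275 to 750 mm from the base axis. Payload 10.2 kg.
Tool frame: the origin (TCP) lies on the front face of the gripper's body, between the roots of the fingers; the fingertips stand 73 mm ahead of it and the grasp point (between the pads) lies 54 mm ahead of it; z points along the fingers, y is the line along which they close (so a half turn about z gives the same grasp; the last joint's range is limited). The gripper opens to 85 mm and grips with 20 to 120 N. Pads are 22 mm wide; open, the fingers measure 114 mm over their backs; the gripper's body (76 mm by 85 mm) begins 54 mm behind the grasp point. The pads swing forward as they close: fully open they stand 13 mm farther back than shut.
Start: joints at [-1.551, 0.313, 1.498, -0, 1.331, -0.223], TCP at [126.208, -509.611, 303.894] pointing down, gripper open.
Joint ranges: [-2.94, 2.94], [-0.97, 2.17], [0.19, 2.56], [-1.23, 4.37], [0.02, 3.11], [-2.88, 2.88]. Speed limits (rad/s): [2.39, 2.39, 3.01, 3.14, 3.14, 3.14].

### API

Orientations are given as a unit quaternion [w, x, y, z].
In Python, from rig import * gives the robot as it stands.
- The arm moves only by the tool step_arm, never from a script. Its argument "plan" is a list of rows, each an object with "offset": the shift along the tool's x, y, z in cm, a list of three; "rot": the turn, a rotation vector about the tool's x, y, z in degrees, a list of three; "gripper": the finger opening in cm, from 0 to 8.54. In form: [{"offset": [x, y, z], "rot": [wx, wy, wz], "gripper": gripper}, ...]. A call has 1 to 12 rows; each row is the pose to reach, as a shift and turn from the pose commanded when the call began, along the tool's axes at that moment; what a row does not reach only later rows make up. A row lasts 1/10 s, in which the tool goes at most 50 mm and 8.59 degrees, less where a joint would pass 70% of its speed; a pose out of reach is approached as far as the arm can. A call with a gripper value outside its range is refused whole. The fingers move at their own pace and stop on an object; "squeeze" is the grip in N (left out, the last holds). Time passes only in rows, so rows that repeat a pose let the fingers close. It gives the time, the measured TCP pose, the force, the opening and the grip force at its end, in the units of the state.
- sense(): the state, without advancing time (a new reading comes with each control period).
- capture(name): name is "scene" or "top" or "wrist"; returns a dict with "color" (384x512x3 uint8, red, green, blue), "depth" (384x512 float32, mm along the optical axis (not along the pixel's ray), 0 where there is no reading), "vertical_fov" (degrees; the focal length in pixels is half the picture's height over the tangent of half this angle, whatever the lens; pixels are square), "cx", "cy" (the principal point, pixels), "rvec" (rotation vector, rad) and "tvec" (3), from world to camera coordinates, as OpenCV has them; the wrist camera has in their place "mount" (4x4, takes a point from camera to tool coordinates, whose origin is the TCP and whose axes are the flange's). Camera axes: x right, y down, z forward; pixel columns grow to the right and rows downward; lengths in mm; the calibration is good to about 2 mm. The wrist camera is an equidistant fisheye: a pixel r from the principal point sees the ray r / f radians off the axis. A picture is of the moment at which its call begins: read the wrist's pose just before it.
- finish_job(): hands the job in; it is judged then, once.
The state is a dict: "time_s": time; "joints": joint angles; "dq": joint speeds; "tau": joint torques, N m; "eef_pos": TCP position; "ee_rot": TCP orientation; "force": force on the tool from outside, world axes, zero at the start; "wrist_torque": the same for the moment, N m; "grip_width": opening from 0.0 (shut) to 1.0 (fully open); "grip_force": force on a finger pad.
Only numpy, scipy, OpenCV 4.12 (cv2) and the standard library are available. Lean on these libraries where they do the work, as an engineer would, in place of code of your own. Each camera call takes 0.05 s, during which the arm holds its last target. There are 200 camera calls.

### The job

The flat bearing cover by the V-shaped fence is too wide to grip and its clean face must not be touched by the gripper. Take the C-shaped lifter by its handle, slide its blade under the cover from the open side of the fence until the cover lies well on the blade, carry the cover to the stand and lower it centred on the two rails, so that the blade drops between them and can be drawn out at the open front. Finally stand the lifter on its blade on the bench, clear of the stand, and let go; do not disturb the tin or the tape roll.

Things in the scene. Friction and masses are not known exactly. Their poses are not given: they have to be found in the camera images.
- cover: Bearing cover: round flat aluminium disc, 120 mm across, rim top at 12 mm, low 90 mm boss on top (15 mm in all), 0.25 kg. Underside flat to radius 44 mm, then bevelled up to 7 mm at the rim, so a thin blade pushed along the bench wedges under it. Starts on the bench, 2 to 14 mm short of the fence. Origin: centre of underside, z up; yaw does not matter.
- fence: Fixed V-shaped stop: two steel bars, each 62 x 12 mm, 12 mm high, that hold the cover from behind while a blade is pushed under it. Origin: on the bench, where the cover's centre is when its rim touches both bars. +x points from the open side into the V (its back reaches x = 89 mm): push along +x. z up.
- stand: Fixed steel stand, front (-x) open: 6 mm base plate, x -65 to 85 mm, 124 mm wide; two rails along x, each 12 mm thick, centred at y = -48 and 48 mm (84 mm free between), x -60 to 80 mm, tops 45 mm above the bench; back tabs at x = 80 to 86 mm, 62 mm high. Origin: on the bench, under the point where the cover's centre belongs. z up.
- lifter_handle (a point): Centre of the handle of the loose C-shaped lifter (0.3 kg): an upright wooden block 50 (x) x 26 (y, grip across this) x 56 mm high. It is 78 mm above the underside of the blade, so at 78 mm height when the lifter stands on the bench, as it does at the start. x points to the blade's tip, z up. The handle stands on an 18 mm wide bridge, 8 mm thick, over the blade.
- blade_tip (a point): Middle of the tip edge of the lifter's blade, at its underside; axes as the handle's, handle centre at x -50, z +78 mm from here. Level polished (slippery) steel blade 2.5 mm thick, 60 mm wide, 112 mm long. At its back end an upright 34 mm wide, 6 mm thick joins it to the bridge, which leaves 42 mm below. A cover on the blade against the upright has its centre 2 mm behind the middle of the handle.
- tin: Bystander: open screw tin, 74 mm wide, 75 mm high, between and beyond fence and stand. Origin: centre of underside.
- roll: Bystander: roll of insulating tape, 68 mm across, 19 mm high, between fence and stand. Origin: centre of underside.

How it is judged (in metres and radians):
On the way, in this order (a step that is already met when the one before it is completed fails the run):
1. the cover lies on the lifter alone, raised level clear of bench and fence (height (world z) of cover above 0.025 m and angle between cover's own z axis and vertical below 0.2 rad and contact force between cover and lifter above 1 N and contact force between cover and fence below 0.1 N and contact force between cover and stand below 0.1 N), for 0.2 s.
2. the cover rests flat and centred on the two rails of the stand (x of cover in the frame of stand between -0.018 and 0.018 m and y of cover in the frame of stand between -0.015 and 0.015 m and z of cover in the frame of stand between 0.042 and 0.049 m and angle between cover's own z axis and vertical below 0.06 rad and contact force between cover and stand above 1 N), for 0.2 s.
At the end, for the whole second after the job is handed in: The cover rests flat (0.06 rad), right way up and still on both rails, centred within 18 mm along and 15 mm across them; the lifter stands still and upright (0.08 rad) on its blade on the bench, handle over 125 mm from the stand's origin, not touching the cover (x of cover in the frame of stand between -0.018 and 0.018 m and y of cover in the frame of stand between -0.015 and 0.015 m and z of cover in the frame of stand between 0.042 and 0.049 m and angle between cover's own z axis and vertical below 0.06 rad and linear speed of each of cover, lifter below 0.02 m/s and contact force between cover and lifter below 0.05 N and height (world z) of lifter_handle between 0.072 and 0.084 m and angle between lifter_handle's own z axis and vertical below 0.08 rad and horizontal distance between lifter_handle and stand above 0.125 m).
It fails at once if the gripper touches the cover (contact force between any of the fingers, the arm and cover above 0.5 N).
It fails at once if the tin or the tape roll is moved more than 30 mm (distance of any of tin, roll from where it was at the start of the episode above 0.03 m).
It also fails if it takes over 69 s, if anything falls off the work surface, if the arm or the gripper's body presses on something with over 40 N, if the wrist force passes 120 N, or if a joint passes its speed limit or range.

## Working session

There is one attempt and no reset: what is moved stays moved. The work goes in short steps, Python scripts to look and compute and a tool call to move; the robot and the scene stay as the last step left them, time stands still between calls to the robot, and variables do not carry over. Pictures are saved under pics/ and viewed, at most 10 in all, crops included, and the job is handed in when it is done.

Besides the shell and the picture viewer there is one more tool, called after ">>>" as name(argument=value, ...), one argument or row to a line, values as JSON. step_arm: Moves the arm, as the interface text tells. Its arguments: {"type":"object","properties":{"plan":{"type":"array"},"squeeze":{"type":"number"}},"required":["plan"]}

```bash
mkdir -p pics
cat > h.py <<'E'
from rig import *
import numpy as np, cv2, pickle
def K(c):
    f=c["color"].shape[0]/2/np.tan(np.radians(c["vertical_fov"])/2); return f,c["cx"],c["cy"]
def world(c):
    f,cx,cy=K(c); d=c["depth"]; v,u=np.mgrid[:d.shape[0],:d.shape[1]]
    p=np.dstack([(u-cx)/f*d,(v-cy)/f*d,d]); R=cv2.Rodrigues(np.array(c["rvec"],float))[0]
    return (p-np.array(c["tvec"]).ravel())@R   # R^T(p-t)
E
python3 - <<'E'
from h import *
s=sense(); print(s)
for n in ("scene","top"):
    c=capture(n); pickle.dump(c,open(n+".pkl","wb")); cv2.imwrite(f"pics/{n}0.png",c["color"][:,:,::-1])
    print(n,c["vertical_fov"],c["rvec"],c["tvec"],(c["depth"]==0).mean())
E
```

```text
{'time_s': 0.0, 'joints': array([-1.55140391e+00,  3.13423406e-01,  1.49845619e+00, -6.85160654e-06,
        1.33098354e+00, -2.23392743e-01]), 'dq': array([-0.00109924, -0.00031345,  0.00022723,  0.00196571, -0.00166327,
        0.00043535]), 'tau': array([ 3.89891080e-03, -4.12270260e+01, -2.59735912e+01,  2.81105980e-05,
        4.24543963e-03,  8.22583047e-06]), 'eef_pos': array([ 126.20096443, -509.42967202,  303.34142865]), 'ee_rot': array([-6.32279029e-04,  9.92640666e-01,  1.21095439e-01,  6.13725295e-05]), 'force': array([ 0.2315584 , -0.34960447, -0.64986267]), 'wrist_torque': array([0.03122936, 0.01664828, 0.0083018 ]), 'grip_force': 0.0, 'grip_width': 0.9972482592255006}
scene 56.53888941878009 [ 2.02901854 -0.52160957  0.31088063] [-574.04746111  132.57638684  743.82679111] 0.004175821940104167
top 51.50865759126049 [ 2.12811813 -2.12301144  0.20662478] [-140.11025802  595.71008592  821.01121827] 0.0037485758463541665
```

View pics/top0.png

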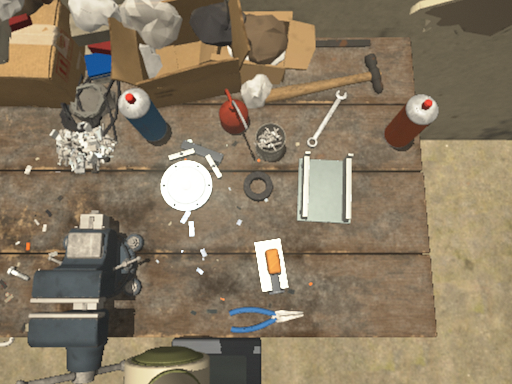

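View pics/scene0.png

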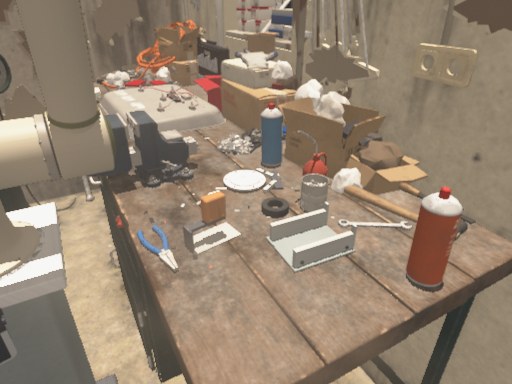

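The top view shows the cover at (187,186), the fence bars at (183,155) and (213,166), the stand at (325,190) and the roll at (258,186). It also shows the tin at (270,142) and the lifter at (271,265), with its orange handle at (273,262) and its blade tip towards the top, near (267,240). The scene view agrees. Next I'll measure positions and make an enlarged crop.

Run:
```python
from h import *
c=pickle.load(open("top.pkl","rb")); W=world(c); im=c["color"].astype(int)
print("bench z", np.median(W[200:240,130:250,2]), "at", W[220,190],W[220,400-20])
hsv=cv2.cvtColor(c["color"],cv2.COLOR_RGB2HSV)
def rep(n,m,box):
    x0,y0,x1,y1=box; M=np.zeros(m.shape,bool); M[y0:y1,x0:x1]=m[y0:y1,x0:x1]
    M=M.astype(np.uint8)
    k,l,st,ce=cv2.connectedComponentsWithStats(M)
    for i in range(1,k):
        if st[i,4]<15: continue
        P=W[l==i]; r=cv2.minAreaRect(P[:,:2].astype(np.float32))
        print(n,st[i,4],"med",P.mean(0).round(1),"zr",np.percentile(P[:,2],[5,50,95]).round(1),"rect",np.round(r[0],1),np.round(r[1],1),round(r[2],1), "px",ce[i].round(1))
z=W[:,:,2]
white=(hsv[:,:,1]<45)&(hsv[:,:,2]>190)
rep("cover",white&(z>5),(155,158,217,216))
rep("fence",white&(z>5),(160,140,230,182))
rep("handle",(hsv[:,:,0]<22)&(hsv[:,:,1]>150)&(z>60),(240,230,300,300))
rep("blade",white&(z<30),(240,230,300,300))
rep("bridge",(z>30),(240,230,300,300))
rep("rails",(z>30),(290,145,360,230))
rep("base",(z>0)&(hsv[:,:,1]<60),(290,145,360,230))
rep("roll",(z>8)&(hsv[:,:,2]<90),(240,165,280,205))
rep("tin",z>30,(250,115,290,165))
crop=c["color"][120:300,150:370,::-1]
cv2.imwrite("pics/crop.png",cv2.resize(crop,None,fx=3.3,fy=3.3,interpolation=cv2.INTER_CUBIC))
```

```text
bench z -0.09652332121331687 at [549.73917172   4.87088109  -1.28742038] [ 551.22791691 -438.43777381   -3.86519693]
cover 78 med [679.  -44.8  11.7] zr [ 9.5 11.9 14.1] rect [677.4 -46.6] [47.7 11.7] 31.2 px [212.  164.8]
cover 2017 med [629.3  14.9  16.4] zr [ 9.6 13.3 16.7] rect [547.4 -20.1] [301.1 118.2] 23.2 px [185.6 184.9]
fence 130 med [704.1  27.5  18. ] zr [ 7.1 11.3 14.2] rect [584.5 -59.7] [333.2  60.5] 36.2 px [181.2 153.6]
fence 127 med [677.4 -46.8  11.5] zr [ 8.9 11.6 14. ] rect [677.6 -46.4] [61.5 13.2] 29.0 px [212.9 165.5]
fence 832 med [658.6  14.7  18.7] zr [ 9.7 13.3 16.7] rect [573.7 -59.3] [305.4  94.7] 45.0 px [186.  172.4]
handle 284 med [ 453.4 -180.5  105.2] zr [102.1 105.3 108. ] rect [ 453.8 -180.8] [46.9 25.2] 9.0 px [272.7 260.9]
blade 862 med [ 450.3 -179.4    2.1] zr [-0.6  2.2  4.7] rect [ 448.8 -183.3] [113.5  63.9] 8.8 px [269.6 263.6]
bridge 531 med [ 437.4 -181.9   89.8] zr [ 47.8 103.4 107.5] rect [ 430.3 -166.7] [92.5 63.8] 11.9 px [273.  268.8]
rails 400 med [ 626.  -257.7   46.7] zr [36.5 44.6 50.4] rect [ 553.8 -225. ] [ 63.4 297.6] 65.1 p
[... 198 characters left out ...]
1.7] [ 4.1 17.2] 2.8 px [311.7 145.7]
base 3491 med [ 618.9 -305.3   19. ] zr [ 3.3  6.8 46.2] rect [ 561.5 -281.6] [168.1 355.3] 66.5 px [324.  189.6]
base 15 med [ 610.6 -231.9    1.1] zr [0.4 0.8 2.3] rect [ 609.3 -231.9] [13.6  9.5] 55.4 px [291.5 194.4]
roll 16 med [ 661.6 -150.1   18. ] zr [16.4 18.  20.1] rect [ 661.6 -150.6] [27.9  3.2] 88.7 px [256.8 171.4]
roll 27 med [ 643.5 -156.    15.4] zr [10.2 16.4 19.5] rect [ 641.7 -154.8] [38.4 15. ] 74.9 px [259.3 179.3]
roll 18 med [ 602.3 -136.1   15.7] zr [11.  16.6 19. ] rect [ 602.9 -136.2] [35.1  6.2] 58.6 px [250.7 196.6]
tin 837 med [ 726.8 -177.8   58.3] zr [41.7 55.  74.4] rect [ 600.3 -143.7] [ 67.7 330. ] 75.0 px [269.3 139.1]
```

View pics/crop.png

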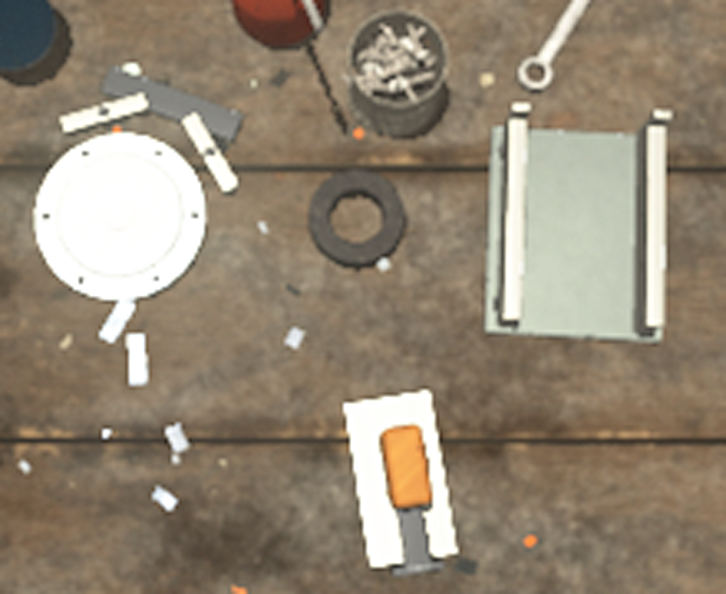

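The crop shows the two fence bars at crop pixels (104,112) and (210,152), with the V opening to the lower left. The lifter's tip points up and slightly left, and the stand's open front faces down. Now for precise plane casting.

```bash
cat >> h.py <<'E'
def cast(c,px,z):
    f,cx,cy=K(c); R=cv2.Rodrigues(np.array(c["rvec"],float))[0]; t=np.array(c["tvec"],float).ravel()
    px=np.atleast_2d(px).astype(float); d=np.c_[(px[:,0]-cx)/f,(px[:,1]-cy)/f,np.ones(len(px))]@R; o=-R.T@t
    return (o+d*((z-o[2])/d[:,2])[:,None])[:,:2]
E
python3 - <<'E'
from h import *
c=pickle.load(open("top.pkl","rb")); hsv=cv2.cvtColor(c["color"],cv2.COLOR_RGB2HSV); W=world(c); z=W[:,:,2]
def biggest(m,box):
    M=np.zeros(m.shape,np.uint8); x0,y0,x1,y1=box; M[y0:y1,x0:x1]=m[y0:y1,x0:x1]
    cs,_=cv2.findContours(M,cv2.RETR_EXTERNAL,cv2.CHAIN_APPROX_NONE); return max(cs,key=len)[:,0,:]
bright=(hsv[:,:,1]<60)&(hsv[:,:,2]>190)
def rect(n,m,box,zz):
    w=cast(c,biggest(m,box),zz); r=cv2.minAreaRect(w.astype(np.float32)); b=cv2.boxPoints(r)
    print(n,np.round(r[0],1),np.round(r[1],1),round(r[2],1)); return r
# cover
M=bright.astype(np.uint8); M[:166,:]=0; M[:, :158]=0; M[:,214:]=0; M[212:]=0
M=cv2.morphologyEx(M,cv2.MORPH_OPEN,np.ones((9,9),np.uint8))
w=cast(c,biggest(M,(150,150,230,230)),12); (x,y),r=cv2.minEnclosingCircle(w.astype(np.float32)); 
A=np.c_[2*w,np.ones(len(w))]; q=np.linalg.lstsq(A,(w**2).sum(1),rcond=None)[0]
print("cover",x,y,r,"lsq",q[:2],np.sqrt(q[2]+q[0]**2+q[1]**2))
rect("barA",bright,(166,146,197,162),12); rect("barB",bright,(204,152,224,180),12)
print("barA ends",cast(c,[[170,158],[193,152]],12))
rect("handle",(hsv[:,:,0]<22)&(hsv[:,:,1]>150)&(hsv[:,:,2]>150),(262,245,285,280),106)
rect("blade",bright,(250,235,292,296),2.5)
lr=rect("railL",bright,(300,150,313,220),45); rr=rect("railR",bright,(342,150,355,222),45)
rect("base",(hsv[:,:,0]>30)&(hsv[:,:,0]<110)&(hsv[:,:,1]>10)&(hsv[:,:,2]>110),(292,150,358,230),6)
rect("tin",z>50,(250,115,290,165),75)
rect("roll",(hsv[:,:,2]<85),(240,168,275,203),19)
for n,(u,v) in {"Lf":(512/3.3+150,322/3.3+120),"Rf":(654/3.3+150,328/3.3+120)}.items(): print(n,cast(c,[[u,v]],45))
E
```

```text
cover 630.3027954101562 14.706881523132324 60.54839324951172 lsq [627.46932357  14.64728128] 55.83041598927082
barA [706.   28.6] [12.6 62.6] 16.9
barB [676.9 -47.6] [62.3 13.2] 31.4
barA ends [[695.07505866  54.5417831 ]
 [709.98966317   0.77579051]]
handle [ 453.7 -180.7] [47.1 24.6] 9.3
blade [ 448.5 -181.9] [112.9  61.2] 9.3
railL [ 619.1 -262.5] [ 22.2 144.7] 88.5
railR [ 618.  -355.7] [ 11.4 138.3] 87.6
base [ 620.4 -306.1] [121.3 149.9] 87.2
tin [ 723.7 -177. ] [67.2 73. ] 78.1
roll [ 662.8 -150.6] [ 4.7 79.2] 3.0
Lf [[ 549.88817496 -256.58908364]]
Rf [[ 546.08640548 -351.81024063]]
```

>>> step_arm(
  plan=[
    {"offset":[19.9,-12.0,3],"rot":[0,0,4.6],"gripper":8.5},
    {"offset":[39.7,-24.0,8],"rot":[0,0,4.6],"gripper":8.5},
    {"offset":[39.7,-24.0,8],"rot":[0,0,4.6],"gripper":8.5},
    {"offset":[39.7,-24.0,8],"rot":[0,0,4.6],"gripper":8.5},
    {"offset":[39.7,-24.0,8],"rot":[0,0,4.6],"gripper":8.5},
    {"offset":[39.7,-24.0,8],"rot":[0,0,4.6],"gripper":8.5},
    {"offset":[39.7,-24.0,8],"rot":[0,0,4.6],"gripper":8.5},
    {"offset":[39.7,-24.0,8],"rot":[0,0,4.6],"gripper":8.5},
    {"offset":[39.7,-24.0,8],"rot":[0,0,4.6],"gripper":8.5},
    {"offset":[39.7,-24.0,8],"rot":[0,0,4.6],"gripper":8.5},
    {"offset":[39.7,-24.0,8],"rot":[0,0,4.6],"gripper":8.5},
    {"offset":[39.7,-24.0,8],"rot":[0,0,4.6],"gripper":8.5},
  ],
)

```text
time_s: 1.3
eef_pos: [453.6, -181.3, 223.7]
ee_rot: [-0.0, 0.997, 0.082, -0.0]
force: [-0.3, -0.9, 0.1]
grip_width: 0.997
grip_force: 0.0
```

```bash
cat >> h.py <<'E'
from scipy.spatial.transform import Rotation as Ro
def go(x,y,z,yaw,s=None):
    s=s or sense(); w,a,b,c=s["ee_rot"]; R=Ro.from_quat([a,b,c,w]); p=np.array(s["eef_pos"])
    T=Ro.from_euler("z",yaw,degrees=True)*Ro.from_euler("x",180,degrees=True)
    print("offset cm",(R.inv().apply(np.array([x,y,z])-p)/10).round(2),"rot",np.degrees((R.inv()*T).as_rotvec()).round(2))
E
python3 - <<'E'
from h import *
c=pickle.load(open("top.pkl","rb")); W=world(c)
# height max grid around vise, x 400..620, y 40..180
for x in range(380,620,30):
    print(x,[int(np.percentile(W[(abs(W[:,:,0]-x)<15)&(abs(W[:,:,1]-y)<10)][:,2],98)) if ((abs(W[:,:,0]-x)<15)&(abs(W[:,:,1]-y)<10)).any() else -1 for y in range(40,200,20)])
for (u,v) in [(186,216),(192,229)]: print("paper",W[v-2:v+3,u-2:u+3].reshape(-1,3).mean(0))
s=sense(); go(454,-181,134,9.3,s); w=capture("wrist"); cv2.imwrite("pics/w1.png",w["color"][:,:,::-1])
E
```

```text
380 [3, 2, 3, 2, 23, 178, 179, 179]
410 [2, 2, 2, 2, 27, 179, 179, 180]
440 [2, 2, 2, 3, 56, 176, 177, 177]
470 [2, 3, 3, 58, 56, 35, 112, 115]
500 [3, 2, 3, 2, 29, 29, 112, 114]
530 [2, 2, 3, 3, 12, 13, 90, 92]
560 [3, 2, 2, 3, 2, 2, 3, 86]
590 [16, 13, 2, 2, 2, 3, 2, 3]
paper [558.81249409  14.14083001   0.71863253]
paper [528.54382516  -0.74705331   1.1000228 ]
offset cm [ 0.05 -0.02  8.97] rot [-0.02  0.04  0.05]
```

View pics/w1.png

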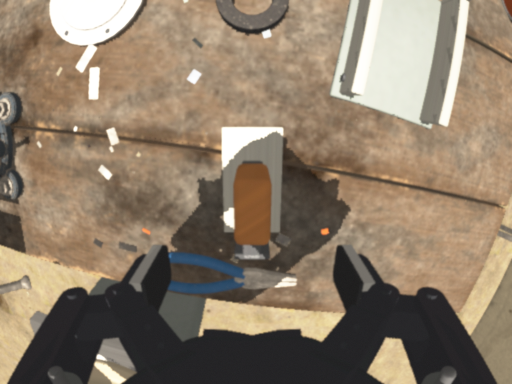

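The wrist view shows the handle centred between the open fingers, at column 253, with the pliers lying behind it. Next: grasp, and check where the vise ends.

>>> step_arm(
  plan=[
    {"offset":[0,0,4.5],"rot":[0,0,0],"gripper":8.5},
    {"offset":[0,0,8.8],"rot":[0,0,0],"gripper":8.5},
    {"offset":[0,0,9.0],"rot":[0,0,0],"gripper":8.5},
    {"offset":[0,0,9.0],"rot":[0,0,0],"gripper":1.5},
    {"offset":[0,0,9.0],"rot":[0,0,0],"gripper":1.5},
    {"offset":[0,0,9.0],"rot":[0,0,0],"gripper":1.5},
    {"offset":[0,0,9.0],"rot":[0,0,0],"gripper":1.5},
    {"offset":[0,0,9.0],"rot":[0,0,0],"gripper":1.5},
    {"offset":[0,0,9.0],"rot":[0,0,0],"gripper":1.5},
  ],
  squeeze=90,
)

```text
time_s: 2.25
eef_pos: [454.3, -181.4, 135.3]
ee_rot: [0.001, 0.997, 0.081, 0.001]
force: [-1.1, 1.4, 6.8]
grip_width: 0.293
grip_force: 89.1
```

Run:
```python
from h import *
c=pickle.load(open("top.pkl","rb")); W=world(c)
for v in range(226,262,2):
    r=[(u,W[v,u].round().astype(int).tolist()) for u in range(120,160) if W[v,u,2]>9]
    if r: print(v,r[-1], r[-4:][0])
```

```text
234 (138, [516, 120, 11]) (135, [432, -134, 919])
236 (140, [511, 115, 11]) (137, [511, 122, 12])
238 (141, [507, 113, 12]) (138, [507, 119, 12])
240 (142, [502, 111, 9]) (139, [502, 117, 11])
242 (141, [498, 112, 11]) (138, [497, 118, 15])
244 (141, [493, 112, 10]) (138, [493, 119, 12])
246 (140, [489, 114, 13]) (137, [488, 120, 14])
248 (138, [484, 119, 10]) (135, [484, 124, 17])
250 (135, [480, 125, 12]) (132, [479, 131, 14])
252 (133, [475, 129, 13]) (130, [475, 134, 17])
254 (134, [471, 127, 10]) (131, [471, 133, 14])
256 (139, [465, 103, 57]) (136, [465, 110, 55])
258 (140, [460, 101, 54]) (137, [460, 107, 56])
260 (135, [456, 111, 55]) (132, [456, 117, 57])
```

>>> step_arm(
  plan=[
    {"offset":[0,0,-2],"rot":[0,0,0],"gripper":1.5},
    {"offset":[0,0,-5],"rot":[0,0,0],"gripper":1.5},
    {"offset":[0,0,-7.5],"rot":[0,0,0],"gripper":1.5},
    {"offset":[0,0,-7.5],"rot":[0,0,0],"gripper":1.5},
  ],
)

```text
time_s: 2.65
eef_pos: [454.8, -181.7, 212.0]
ee_rot: [0.002, 0.997, 0.081, 0.002]
force: [0.9, 0.5, -3.0]
grip_width: 0.291
grip_force: 89.5
```

Run:
```python
from h import *
s=sense();print(s["eef_pos"],s["force"],s["grip_width"],s["joints"].round(2)); go(517.5,42.5,205,-15,s)
```

```text
[ 454.76269604 -181.72191538  211.96837287] [ 0.85042821  0.52170353 -2.95563426] 0.291217490032323 [-0.62  0.33  1.73  0.    1.07  0.79]
offset cm [  9.82 -21.11   0.65] rot [ 0.19 -0.31 24.33]
```

>>> step_arm(
  plan=[
    {"offset":[1.5,-3,0],"rot":[0,0,5],"gripper":1.5},
    {"offset":[3.5,-7.5,0],"rot":[0,0,11],"gripper":1.5},
    {"offset":[5.8,-12.5,0],"rot":[0,0,17],"gripper":1.5},
    {"offset":[8.2,-17.5,0],"rot":[0,0,23],"gripper":1.5},
    {"offset":[9.8,-21.1,0],"rot":[0,0,24.3],"gripper":1.5},
    {"offset":[9.8,-21.1,0],"rot":[0,0,24.3],"gripper":1.5},
    {"offset":[9.8,-21.1,0],"rot":[0,0,24.3],"gripper":1.5},
  ],
)

```text
time_s: 3.35
eef_pos: [516.0, 43.8, 207.7]
ee_rot: [0.0, 0.992, -0.129, -0.001]
force: [-0.2, -0.5, -3.6]
grip_width: 0.291
grip_force: 90.4
```

Run:
```python
from h import *
s=sense();print(s["eef_pos"],s["force"]); go(517.5,42.5,136,-15,s)
c=capture("top"); pickle.dump(c,open("top2.pkl","wb"))
cv2.imwrite("pics/t2.png",cv2.resize(c["color"][120:300,90:310,::-1],None,fx=3.3,fy=3.3,interpolation=cv2.INTER_CUBIC))
```

```text
[515.98629403  43.77352289 207.712835  ] [-0.23208265 -0.53764232 -3.64160761]
offset cm [0.19 0.08 7.17] rot [0.03 0.11 0.16]
```

View pics/t2.png

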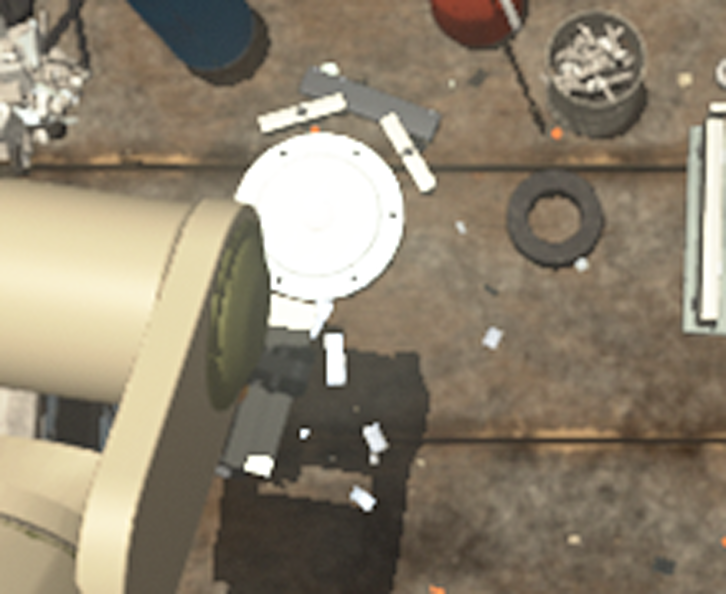

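The top view shows the cover still in front of the fence, at about crop pixel (320,215). The blade tip is just short of its rim at (290,300), and the lifter is clear of the vise. Now I'll lower it.

>>> step_arm(
  plan=[
    {"offset":[0,0.1,3],"rot":[0,0,0],"gripper":1.5},
    {"offset":[0,0.1,5.5],"rot":[0,0,0],"gripper":1.5},
    {"offset":[0,0.1,6.6],"rot":[0,0,0],"gripper":1.5},
    {"offset":[0,0.1,6.9],"rot":[0,0,0],"gripper":1.5},
    {"offset":[0,0.1,6.9],"rot":[0,0,0],"gripper":1.5},
  ],
)

```text
time_s: 3.9
eef_pos: [516.4, 41.3, 140.3]
ee_rot: [0.0, 0.991, -0.131, 0.0]
force: [-0.6, 0.1, -2.3]
grip_width: 0.287
grip_force: 90.4
```

>>> step_arm(
  plan=[
    {"offset":[0,0,0.15],"rot":[0,0,0],"gripper":1.5},
    {"offset":[0,0,0.3],"rot":[0,0,0],"gripper":1.5},
    {"offset":[0,0,0.3],"rot":[0,0,0],"gripper":1.5},
    {"offset":[0,0,0.3],"rot":[0,0,0],"gripper":1.5},
  ],
)

```text
time_s: 4.3
eef_pos: [516.3, 41.9, 137.2]
ee_rot: [-0.0, 0.991, -0.13, 0.0]
force: [-0.4, 0.2, -3.2]
grip_width: 0.293
grip_force: 90.4
```

>>> step_arm(
  plan=[
    {"offset":[0,0,0.1],"rot":[0,0,0],"gripper":1.5},
    {"offset":[0,0,0.2],"rot":[0,0,0],"gripper":1.5},
    {"offset":[0,0,0.2],"rot":[0,0,0],"gripper":1.5},
    {"offset":[0,0,0.2],"rot":[0,0,0],"gripper":1.5},
  ],
)

```text
time_s: 4.7
eef_pos: [516.3, 42.0, 135.3]
ee_rot: [-0.0, 0.991, -0.13, 0.0]
force: [-2.6, 1.9, 4.4]
grip_width: 0.295
grip_force: 91.0
```

>>> step_arm(
  plan=[
    {"offset":[0.3,0,0.05],"rot":[0,0,0],"gripper":1.5},
    {"offset":[0.6,0,0.05],"rot":[0,0,0],"gripper":1.5},
    {"offset":[0.9,0,0.05],"rot":[0,0,0],"gripper":1.5},
    {"offset":[1.2,0,0.05],"rot":[0,0,0],"gripper":1.5},
    {"offset":[1.5,0,0.05],"rot":[0,0,0],"gripper":1.5},
    {"offset":[1.8,0,0.05],"rot":[0,0,0],"gripper":1.5},
    {"offset":[2.1,0,0.05],"rot":[0,0,0],"gripper":1.5},
    {"offset":[2.4,0,0.05],"rot":[0,0,0],"gripper":1.5},
    {"offset":[2.7,0,0.05],"rot":[0,0,0],"gripper":1.5},
    {"offset":[3.0,0,0.05],"rot":[0,0,0],"gripper":1.5},
  ],
)

```text
time_s: 5.7
eef_pos: [545.2, 34.3, 135.3]
ee_rot: [-0.0, 0.991, -0.13, -0.0]
force: [-5.4, 1.9, 11.3]
grip_width: 0.297
grip_force: 92.2
```

>>> step_arm(
  plan=[
    {"offset":[0.4,0,0],"rot":[0,0,0],"gripper":1.5},
    {"offset":[0.8,0,0],"rot":[0,0,0],"gripper":1.5},
    {"offset":[1.2,0,0],"rot":[0,0,0],"gripper":1.5},
    {"offset":[1.6,0,0],"rot":[0,0,0],"gripper":1.5},
    {"offset":[2.0,0,0],"rot":[0,0,0],"gripper":1.5},
    {"offset":[2.4,0,0],"rot":[0,0,0],"gripper":1.5},
    {"offset":[2.8,0,0],"rot":[0,0,0],"gripper":1.5},
    {"offset":[3.2,0,0],"rot":[0,0,0],"gripper":1.5},
    {"offset":[3.6,0,0],"rot":[0,0,0],"gripper":1.5},
    {"offset":[4.0,0,0],"rot":[0,0,0],"gripper":1.5},
  ],
)

```text
time_s: 6.7
eef_pos: [583.9, 24.0, 135.4]
ee_rot: [-0.0, 0.991, -0.13, -0.0]
force: [-5.9, 1.6, 10.1]
grip_width: 0.296
grip_force: 92.1
```

Run:
```python
from h import *
s=sense();print(s["eef_pos"],s["force"]); go(642,9.3,135.3,-15,s)
c=capture("scene"); pickle.dump(c,open("sc2.pkl","wb"))
cv2.imwrite("pics/s2.png",cv2.resize(c["color"][130:250,150:330,::-1],None,fx=4,fy=4,interpolation=cv2.INTER_CUBIC))
```

```text
[583.85685003  23.97701757 135.35112072] [-5.94320052  1.62571609 10.14934272]
offset cm [ 6.   -0.08  0.  ] rot [-0.    0.01  0.03]
```

View pics/s2.png

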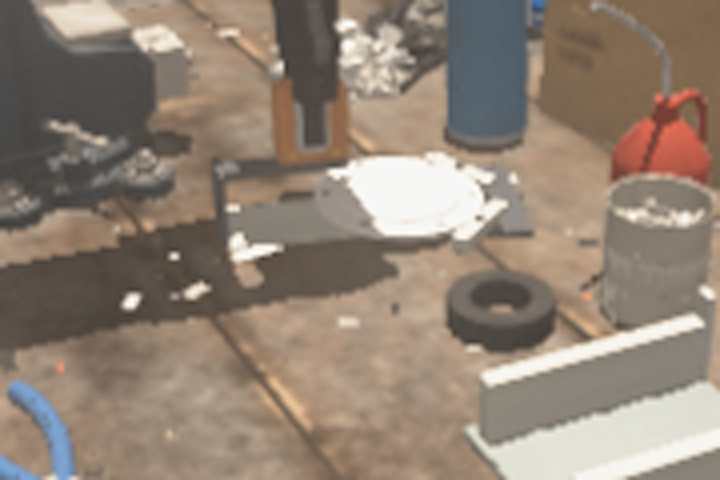

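The scene crop shows the cover seated in the fence, at about crop pixel (400,195), with the blade entering beneath it. I'll push on.

>>> step_arm(
  plan=[
    {"offset":[0.4,0,0],"rot":[0,0,0],"gripper":1.5},
    {"offset":[0.9,0,0],"rot":[0,0,0],"gripper":1.5},
    {"offset":[1.4,0,0],"rot":[0,0,0],"gripper":1.5},
    {"offset":[1.9,0,0],"rot":[0,0,0],"gripper":1.5},
    {"offset":[2.4,0,0],"rot":[0,0,0],"gripper":1.5},
    {"offset":[2.9,0,0],"rot":[0,0,0],"gripper":1.5},
    {"offset":[3.4,0,0],"rot":[0,0,0],"gripper":1.5},
    {"offset":[3.9,0,0],"rot":[0,0,0],"gripper":1.5},
    {"offset":[4.3,0,0],"rot":[0,0,0],"gripper":1.5},
    {"offset":[4.7,0,0],"rot":[0,0,0],"gripper":1.5},
    {"offset":[5.1,0,0],"rot":[0,0,0],"gripper":1.5},
  ],
)

```text
time_s: 7.85
eef_pos: [633.1, 10.8, 135.3]
ee_rot: [-0.0, 0.991, -0.13, -0.0]
force: [-6.7, 2.9, 9.0]
grip_width: 0.298
grip_force: 92.1
```

>>> step_arm(
  plan=[
    {"offset":[0.2,0,0],"rot":[0,0,0],"gripper":1.5},
    {"offset":[0.4,0,0],"rot":[0,0,0],"gripper":1.5},
    {"offset":[0.6,0,0],"rot":[0,0,0],"gripper":1.5},
    {"offset":[0.6,0,0],"rot":[0,0,0],"gripper":1.5},
  ],
)

```text
time_s: 8.25
eef_pos: [639.0, 9.2, 135.3]
ee_rot: [-0.0, 0.991, -0.13, 0.0]
force: [-4.3, 1.7, 8.3]
grip_width: 0.296
grip_force: 92.0
```

>>> step_arm(
  plan=[
    {"offset":[0.15,0,0],"rot":[0,0,0],"gripper":1.5},
    {"offset":[0.3,0,0],"rot":[0,0,0],"gripper":1.5},
    {"offset":[0.3,0,0],"rot":[0,0,0],"gripper":1.5},
  ],
)

```text
time_s: 8.55
eef_pos: [641.8, 8.5, 135.3]
ee_rot: [-0.0, 0.991, -0.13, 0.0]
force: [-3.7, 1.8, 8.4]
grip_width: 0.293
grip_force: 92.0
```

>>> step_arm(
  plan=[
    {"offset":[0,0,-0.15],"rot":[0,0,0],"gripper":1.5},
    {"offset":[0,0,-0.3],"rot":[0,0,0],"gripper":1.5},
    {"offset":[0,0,-0.5],"rot":[0,0,0],"gripper":1.5},
    {"offset":[0,0,-0.7],"rot":[0,0,0],"gripper":1.5},
    {"offset":[-0.15,0,-0.9],"rot":[0,0.6,0],"gripper":1.5},
    {"offset":[-0.3,0,-1.2],"rot":[0,1.2,0],"gripper":1.5},
    {"offset":[-0.45,0,-1.5],"rot":[0,1.8,0],"gripper":1.5},
    {"offset":[-0.6,0,-1.8],"rot":[0,2.4,0],"gripper":1.5},
    {"offset":[-0.7,0,-2.2],"rot":[0,3,0],"gripper":1.5},
    {"offset":[-0.8,0,-2.6],"rot":[0,3.5,0],"gripper":1.5},
    {"offset":[-0.9,0,-3.0],"rot":[0,4,0],"gripper":1.5},
    {"offset":[-0.9,0,-3.2],"rot":[0,4,0],"gripper":1.5},
  ],
)

```text
time_s: 9.75
eef_pos: [633.0, 10.7, 167.0]
ee_rot: [0.005, 0.991, -0.13, 0.035]
force: [0.4, -0.1, -5.3]
grip_width: 0.298
grip_force: 90.2
```

Run:
```python
from h import *
s=sense();print(s["eef_pos"],s["force"],s["wrist_torque"],s["joints"].round(2),Ro.from_quat(np.roll(s["ee_rot"],-1)).as_matrix()[2].round(3)); 
c=capture("scene"); pickle.dump(c,open("sc3.pkl","wb"))
cv2.imwrite("pics/s3.png",cv2.resize(c["color"][130:250,170:350,::-1],None,fx=4,fy=4,interpolation=cv2.INTER_CUBIC))
```

```text
[633.00722363  10.68211909 167.0376955 ] [ 0.41864537 -0.09549256 -5.29790588] [0.00123594 0.03764718 0.02418438] [-0.17  0.65  1.35 -0.01  1.07  1.67] [ 0.071 -0.    -0.997]
```

View pics/s3.png

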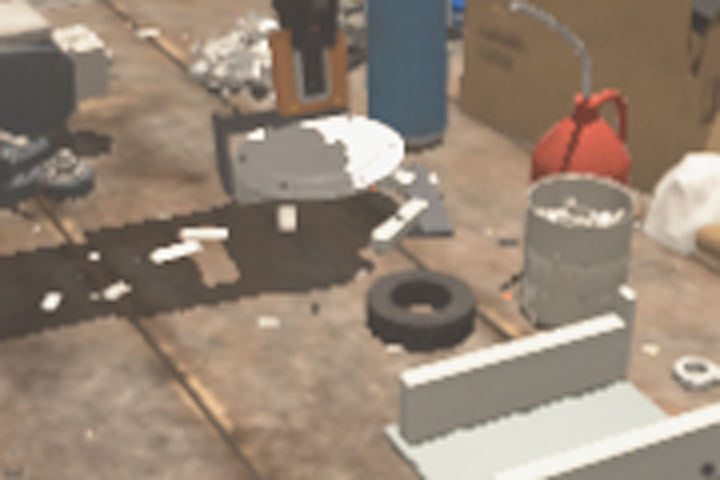

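The cover lies on the blade, tipped back against the upright and clear of bench and fence. Now to raise it.

>>> step_arm(
  plan=[
    {"offset":[0.05,0,-0.5],"rot":[0,0,0],"gripper":1.5},
    {"offset":[0.1,0,-1.5],"rot":[0,0,0],"gripper":1.5},
    {"offset":[0.2,0,-2.7],"rot":[0,0,0],"gripper":1.5},
    {"offset":[0.3,0,-4.0],"rot":[0,0,0],"gripper":1.5},
    {"offset":[0.4,0,-5.3],"rot":[0,0,0],"gripper":1.5},
    {"offset":[0.45,0,-6.5],"rot":[0,0,0],"gripper":1.5},
    {"offset":[0.5,0,-7.2],"rot":[0,0,0],"gripper":1.5},
    {"offset":[0.5,0,-7.5],"rot":[0,0,0],"gripper":1.5},
    {"offset":[0.5,0,-7.5],"rot":[0,0,0],"gripper":1.5},
  ],
)

```text
time_s: 10.7
eef_pos: [632.8, 10.7, 241.7]
ee_rot: [0.005, 0.991, -0.13, 0.035]
force: [-0.2, -0.2, -3.9]
grip_width: 0.291
grip_force: 90.2
```

```bash
cat >> h.py <<'E'
def got(x,y,z,yaw,tip):
    s=sense(); R=Ro.from_quat(np.roll(s["ee_rot"],-1)); T=Ro.from_euler("z",yaw,degrees=True)*Ro.from_euler("y",-tip,degrees=True)*Ro.from_euler("x",180,degrees=True)
    print(s["eef_pos"].round(1),s["force"].round(1),"offset cm",(R.inv().apply(np.array([x,y,z])-s["eef_pos"])/10).round(2),"rot",np.degrees((R.inv()*T).as_rotvec()).round(2))
E
python3 - <<'E'
from h import *
# desired: blade/handle axis through cover centre (2mm behind handle) at stand origin; cover ~135mm below TCP; tilt shifts it forward
import numpy as np
y=np.radians(-2.6); d=np.array([np.cos(y),np.sin(y)]); O=np.array([610,-306.5])
p=O+d*(2-8); print(p); got(p[0],p[1],242,-2.6,4)
E
```

```text
[ 604.00617658 -306.22782207]
[632.8  10.7 241.7] [-0.2 -0.2 -3.9] offset cm [ 5.4  31.36  0.35] rot [ 8.700e-01 -1.000e-02 -1.236e+01]
```

>>> step_arm(
  plan=[
    {"offset":[0.05,0.3,0],"rot":[0.01,0,-0.1],"gripper":1.5},
    {"offset":[0.15,0.9,0.01],"rot":[0.02,0,-0.35],"gripper":1.5},
    {"offset":[0.33,1.9,0.02],"rot":[0.05,0,-0.75],"gripper":1.5},
    {"offset":[0.55,3.2,0.04],"rot":[0.09,0,-1.25],"gripper":1.5},
    {"offset":[0.79,4.6,0.05],"rot":[0.13,0,-1.8],"gripper":1.5},
    {"offset":[1.03,6.0,0.07],"rot":[0.17,0,-2.4],"gripper":1.5},
    {"offset":[1.27,7.4,0.08],"rot":[0.2,0,-2.95],"gripper":1.5},
    {"offset":[1.5,8.7,0.1],"rot":[0.24,0,-3.45],"gripper":1.5},
    {"offset":[1.67,9.7,0.11],"rot":[0.27,0,-3.85],"gripper":1.5},
    {"offset":[1.77,10.3,0.12],"rot":[0.29,0,-4.1],"gripper":1.5},
    {"offset":[1.83,10.6,0.12],"rot":[0.29,0,-4.2],"gripper":1.5},
    {"offset":[1.83,10.6,0.12],"rot":[0.29,0,-4.2],"gripper":1.5},
  ],
)

```text
time_s: 11.9
eef_pos: [623.1, -96.7, 241.6]
ee_rot: [0.003, 0.995, -0.094, 0.035]
force: [-0.6, 1.3, -6.0]
grip_width: 0.294
grip_force: 90.3
```

```bash
python3 -c "
from h import *
got(604,-306.2,242,-2.6,4)"
```

```text
[623.1 -96.7 241.6] [-0.6  1.3 -6. ] offset cm [ 2.04 20.94  0.1 ] rot [ 0.57  0.   -8.17]
```

>>> step_arm(
  plan=[
    {"offset":[0.03,0.3,0],"rot":[0.01,0,-0.1],"gripper":1.5},
    {"offset":[0.09,0.9,0],"rot":[0.02,0,-0.35],"gripper":1.5},
    {"offset":[0.19,1.9,0.01],"rot":[0.05,0,-0.75],"gripper":1.5},
    {"offset":[0.31,3.2,0.01],"rot":[0.09,0,-1.25],"gripper":1.5},
    {"offset":[0.45,4.6,0.02],"rot":[0.13,0,-1.8],"gripper":1.5},
    {"offset":[0.58,6.0,0.03],"rot":[0.17,0,-2.35],"gripper":1.5},
    {"offset":[0.72,7.4,0.03],"rot":[0.2,0,-2.9],"gripper":1.5},
    {"offset":[0.85,8.7,0.04],"rot":[0.24,0,-3.4],"gripper":1.5},
    {"offset":[0.94,9.7,0.05],"rot":[0.27,0,-3.8],"gripper":1.5},
    {"offset":[1.0,10.3,0.05],"rot":[0.28,0,-4.0],"gripper":1.5},
    {"offset":[1.02,10.5,0.05],"rot":[0.28,0,-4.1],"gripper":1.5},
    {"offset":[1.02,10.5,0.05],"rot":[0.28,0,-4.1],"gripper":1.5},
  ],
)

```text
time_s: 13.1
eef_pos: [613.5, -201.5, 241.8]
ee_rot: [0.002, 0.998, -0.058, 0.035]
force: [0.8, 0.7, -4.8]
grip_width: 0.293
grip_force: 90.3
```

```bash
python3 -c "
from h import *
got(604,-306.2,242,-2.6,4)"
```

```text
[ 613.5 -201.5  241.8] [ 0.8  0.7 -4.8] offset cm [ 0.27 10.51 -0.  ] rot [ 0.28  0.01 -4.06]
```

>>> step_arm(
  plan=[
    {"offset":[0.01,0.3,0],"rot":[0.01,0,-0.1],"gripper":1.5},
    {"offset":[0.02,0.9,0],"rot":[0.02,0,-0.35],"gripper":1.5},
    {"offset":[0.05,1.9,0],"rot":[0.05,0,-0.75],"gripper":1.5},
    {"offset":[0.08,3.2,0],"rot":[0.09,0,-1.25],"gripper":1.5},
    {"offset":[0.12,4.6,0],"rot":[0.13,0,-1.8],"gripper":1.5},
    {"offset":[0.16,6.0,0],"rot":[0.17,0,-2.35],"gripper":1.5},
    {"offset":[0.19,7.4,0],"rot":[0.2,0,-2.9],"gripper":1.5},
    {"offset":[0.22,8.7,0],"rot":[0.24,0,-3.4],"gripper":1.5},
    {"offset":[0.25,9.7,0],"rot":[0.27,0,-3.8],"gripper":1.5},
    {"offset":[0.27,10.3,0],"rot":[0.28,0,-4.0],"gripper":1.5},
    {"offset":[0.27,10.5,0],"rot":[0.28,0,-4.1],"gripper":1.5},
    {"offset":[0.27,10.5,0],"rot":[0.28,0,-4.1],"gripper":1.5},
  ],
)

```text
time_s: 14.3
eef_pos: [604.0, -306.1, 242.0]
ee_rot: [0.001, 0.999, -0.022, 0.035]
force: [0.8, 0.8, -4.9]
grip_width: 0.292
grip_force: 90.3
```

Run:
```python
from h import *
got(604,-306.2,190,-2.6,4)
for n in ("scene","top"):
    c=capture(n); pickle.dump(c,open(n+"4.pkl","wb"))
a=pickle.load(open("scene4.pkl","rb"))["color"][140:300,230:430,::-1]; b=pickle.load(open("top4.pkl","rb"))["color"][120:280,240:440,::-1]
cv2.imwrite("pics/x4.png",cv2.resize(np.hstack([a,b]),(800,320),interpolation=cv2.INTER_CUBIC))
```

```text
[ 604.  -306.1  242. ] [ 0.8  0.8 -4.9] offset cm [-0.37  0.01  5.19] rot [0.   0.   0.05]
```

View pics/x4.png

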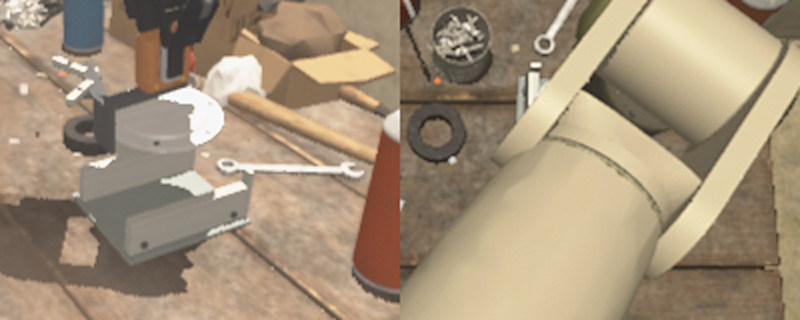

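The left crop shows the cover on the lifter above the stand, at about (165,120). In the right crop the arm hides the stand from above. I'll check alignment using the scene depth.

Run:
```python
from h import *
c=pickle.load(open("scene4.pkl","rb")); W=world(c); hsv=cv2.cvtColor(c["color"],cv2.COLOR_RGB2HSV)
m=(abs(W[:,:,0]-610)<80)&(abs(W[:,:,1]+306)<80)&(W[:,:,2]>100)&(W[:,:,2]<135)&(hsv[:,:,1]<40)
P=W[m]; print(len(P),P.min(0).round(),P.max(0).round())
# rim radius fit
(x,y),r=cv2.minEnclosingCircle(P[:,:2].astype(np.float32)); print("cover circle",x,y,r)
n=np.linalg.lstsq(np.c_[P[:,:2],np.ones(len(P))],P[:,2],rcond=None)[0]; print("plane",n)
for k in ("scene.pkl","top.pkl"):
    c=pickle.load(open(k,"rb")); W=world(c)
    for y0 in (-258,-354):
        q=W[(abs(W[:,:,2]-45)<2)&(abs(W[:,:,1]-y0)<14)&(abs(W[:,:,0]-620)<75)]
        A=np.polyfit(q[:,0],q[:,1],1); print(k,y0,len(q),"x",q[:,0].min().round(1),q[:,0].max().round(1),"y@610",np.polyval(A,610).round(1),"yaw",np.degrees(A[0]).round(2), "mid",(np.median(q[:,1])).round(1))
```

```text
1535 [ 543. -367.  101.] [ 674. -278.  135.]
cover circle 608.47265625 -308.2680358886719 66.34075927734375
plane [8.51784819e-02 4.13946658e-02 8.15351608e+01]
scene.pkl -258 50 x 557.2 694.9 y@610 -261.3 yaw -2.89 mid -261.7
scene.pkl -354 82 x 549.7 693.9 y@610 -357.4 yaw -2.95 mid -357.6
top.pkl -258 265 x 555.4 694.2 y@610 -257.7 yaw -3.05 mid -258.5
top.pkl -354 262 x 549.2 691.3 y@610 -353.6 yaw -2.76 mid -354.0
```

>>> step_arm(
  plan=[
    {"offset":[-0.02,0,0.3],"rot":[0,0,0],"gripper":1.5},
    {"offset":[-0.06,0,0.9],"rot":[0,0,0],"gripper":1.5},
    {"offset":[-0.11,0,1.6],"rot":[0,0,0],"gripper":1.5},
    {"offset":[-0.17,0,2.4],"rot":[0,0,0],"gripper":1.5},
    {"offset":[-0.23,0,3.2],"rot":[0,0,0],"gripper":1.5},
    {"offset":[-0.29,0,4.0],"rot":[0,0,0],"gripper":1.5},
    {"offset":[-0.33,0,4.6],"rot":[0,0,0],"gripper":1.5},
    {"offset":[-0.36,0,5.0],"rot":[0,0,0],"gripper":1.5},
    {"offset":[-0.37,0,5.2],"rot":[0,0,0],"gripper":1.5},
    {"offset":[-0.37,0,5.2],"rot":[0,0,0],"gripper":1.5},
  ],
)

```text
time_s: 15.4
eef_pos: [603.9, -306.1, 189.8]
ee_rot: [0.001, 0.999, -0.022, 0.035]
force: [-0.7, -0.6, -5.2]
grip_width: 0.292
grip_force: 90.3
```

```bash
python3 -c "
from h import *
got(612,-306.6,190,-2.8,0)"
```

```text
[ 603.9 -306.1  189.8] [-0.7 -0.6 -5.2] offset cm [0.81 0.01 0.04] rot [ 0.   -3.99  0.24]
```

Level the blade slowly, then lower it.

>>> step_arm(
  plan=[
    {"offset":[0.1,0,0],"rot":[0,-0.5,0],"gripper":1.5},
    {"offset":[0.2,0,0],"rot":[0,-1,0.1],"gripper":1.5},
    {"offset":[0.3,0,0],"rot":[0,-1.5,0.1],"gripper":1.5},
    {"offset":[0.4,0,0],"rot":[0,-2,0.1],"gripper":1.5},
    {"offset":[0.5,0,0],"rot":[0,-2.5,0.2],"gripper":1.5},
    {"offset":[0.6,0,0.02],"rot":[0,-3,0.2],"gripper":1.5},
    {"offset":[0.7,0,0.03],"rot":[0,-3.5,0.2],"gripper":1.5},
    {"offset":[0.8,0,0.04],"rot":[0,-4,0.2],"gripper":1.5},
    {"offset":[0.8,0,0.04],"rot":[0,-4,0.2],"gripper":1.5},
  ],
)

```text
time_s: 16.3
eef_pos: [612.1, -306.5, 190.0]
ee_rot: [0.0, 1.0, -0.024, -0.0]
force: [0.7, -0.3, -5.5]
grip_width: 0.293
grip_force: 90.2
```

>>> step_arm(
  plan=[
    {"offset":[0,0,0.2],"rot":[0,0,0],"gripper":1.5},
    {"offset":[0,0,0.5],"rot":[0,0,0],"gripper":1.5},
    {"offset":[0,0,0.8],"rot":[0,0,0],"gripper":1.5},
    {"offset":[0,0,1.0],"rot":[0,0,0],"gripper":1.5},
    {"offset":[0,0,1.15],"rot":[0,0,0],"gripper":1.5},
    {"offset":[0,0,1.3],"rot":[0,0,0],"gripper":1.5},
    {"offset":[0,0,1.45],"rot":[0,0,0],"gripper":1.5},
    {"offset":[0,0,1.65],"rot":[0,0,0],"gripper":1.5},
    {"offset":[0,0,1.9],"rot":[0,0,0],"gripper":1.5},
    {"offset":[0,0,2.2],"rot":[0,0,0],"gripper":1.5},
    {"offset":[0,0,2.5],"rot":[0,0,0],"gripper":1.5},
    {"offset":[0,0,2.5],"rot":[0,0,0],"gripper":1.5},
  ],
)

```text
time_s: 17.5
eef_pos: [611.8, -306.4, 164.5]
ee_rot: [-0.0, 1.0, -0.024, -0.0]
force: [-0.4, -0.3, -4.1]
grip_width: 0.29
grip_force: 90.3
```

Run:
```python
from h import *
got(450,-298.7,163.5,-2.8,0)
c=capture("scene"); pickle.dump(c,open("scene5.pkl","wb"))
W=world(c); hsv=cv2.cvtColor(c["color"],cv2.COLOR_RGB2HSV)
m=(abs(W[:,:,0]-610)<80)&(abs(W[:,:,1]+309)<75)&(W[:,:,2]>50)&(W[:,:,2]<66)&(hsv[:,:,1]<40)
P=W[m]; print(len(P),np.median(P,0).round(1),cv2.minEnclosingCircle(P[:,:2].astype(np.float32)))
cv2.imwrite("pics/s5.png",cv2.resize(c["color"][150:280,240:380,::-1],None,fx=4,fy=4,interpolation=cv2.INTER_CUBIC))
```

```text
[ 611.8 -306.4  164.5] [-0.4 -0.3 -4.1] offset cm [-1.62e+01  1.00e-02  1.10e-01] rot [-0.02  0.05  0.04]
1201 [ 604.9 -327.2   55.6] ((617.0508422851562, -328.97442626953125), 81.60918426513672)
```

View pics/s5.png

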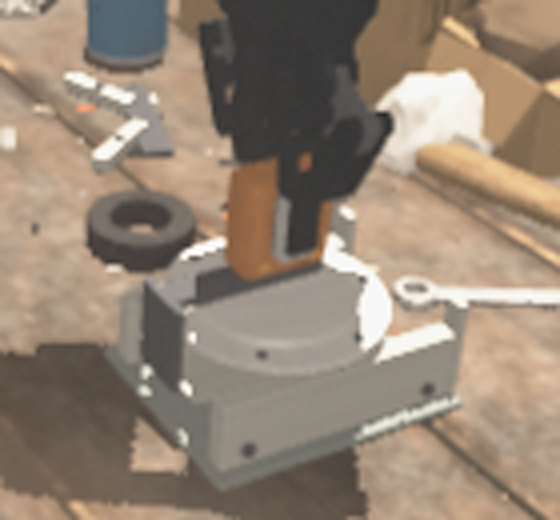

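The cover rests on both rails, with the bridge clear above it and the blade between the rails. Next, draw the blade out at the front.

>>> step_arm(
  plan=[
    {"offset":[-0.3,0,0],"rot":[0,0,0],"gripper":1.5},
    {"offset":[-0.9,0,0],"rot":[0,0,0],"gripper":1.5},
    {"offset":[-2,0,0],"rot":[0,0,0],"gripper":1.5},
    {"offset":[-3.5,0,0],"rot":[0,0,0],"gripper":1.5},
    {"offset":[-5.2,0,0],"rot":[0,0,0],"gripper":1.5},
    {"offset":[-7,0,0],"rot":[0,0,0],"gripper":1.5},
    {"offset":[-9,0,0],"rot":[0,0,0],"gripper":1.5},
    {"offset":[-11,0,0],"rot":[0,0,0],"gripper":1.5},
    {"offset":[-13,0,0],"rot":[0,0,0],"gripper":1.5},
    {"offset":[-15,0,0],"rot":[0,0,0],"gripper":1.5},
    {"offset":[-16.2,0,0],"rot":[0,0,0],"gripper":1.5},
    {"offset":[-16.2,0,0],"rot":[0,0,0],"gripper":1.5},
  ],
)

```text
time_s: 18.75
eef_pos: [448.9, -298.6, 165.5]
ee_rot: [0.0, 1.0, -0.025, -0.0]
force: [-0.3, 0.6, -3.4]
grip_width: 0.291
grip_force: 90.5
```

>>> step_arm(
  plan=[
    {"offset":[0,0,1],"rot":[0,0,0],"gripper":1.5},
    {"offset":[0,0,2],"rot":[0,0,0],"gripper":1.5},
    {"offset":[0,0,2.5],"rot":[0,0,0],"gripper":1.5},
    {"offset":[0,0,2.7],"rot":[0,0,0],"gripper":1.5},
    {"offset":[0,0,2.8],"rot":[0,0,0],"gripper":1.5},
    {"offset":[0,0,2.9],"rot":[0,0,0],"gripper":1.5},
    {"offset":[0,0,2.9],"rot":[0,0,0],"gripper":1.5},
  ],
)

```text
time_s: 19.45
eef_pos: [450.2, -298.7, 136.2]
ee_rot: [0.0, 1.0, -0.024, 0.0]
force: [-0.4, -0.7, -3.2]
grip_width: 0.289
grip_force: 90.5
```

>>> step_arm(
  plan=[
    {"offset":[0,0,0.05],"rot":[0,0,0],"gripper":1.5},
    {"offset":[0,0,0.1],"rot":[0,0,0],"gripper":1.5},
    {"offset":[0,0,0.1],"rot":[0,0,0],"gripper":1.5},
  ],
)

```text
time_s: 19.75
eef_pos: [450.2, -298.8, 135.3]
ee_rot: [0.0, 1.0, -0.024, 0.0]
force: [0.0, 0.7, -0.8]
grip_width: 0.295
grip_force: 90.9
```

>>> step_arm(
  plan=[
    {"offset":[0,0,0.03],"rot":[0,0,0],"gripper":1.5},
    {"offset":[0,0,0.03],"rot":[0,0,0],"gripper":3.5},
    {"offset":[0,0,0.03],"rot":[0,0,0],"gripper":5},
    {"offset":[0,0,0.03],"rot":[0,0,0],"gripper":8},
    {"offset":[0,0,0.03],"rot":[0,0,0],"gripper":8},
    {"offset":[0,0,0.03],"rot":[0,0,0],"gripper":8},
  ],
)

```text
time_s: 20.35
eef_pos: [450.1, -298.7, 134.8]
ee_rot: [0.0, 1.0, -0.024, -0.0]
force: [0.1, 0.3, 0.0]
grip_width: 0.939
grip_force: 0.0
```

>>> step_arm(
  plan=[
    {"offset":[0,0,-2],"rot":[0,0,0],"gripper":8},
    {"offset":[0,0,-6],"rot":[0,0,0],"gripper":8},
    {"offset":[0,0,-11],"rot":[0,0,0],"gripper":8},
    {"offset":[-2,8,-15],"rot":[0,0,0],"gripper":8},
    {"offset":[-4,13,-15],"rot":[0,0,0],"gripper":8},
    {"offset":[-4,16,-15],"rot":[0,0,0],"gripper":8},
    {"offset":[-4,16,-15],"rot":[0,0,0],"gripper":8},
  ],
)

```text
time_s: 21.05
eef_pos: [400.8, -460.0, 285.3]
ee_rot: [0.001, 1.0, -0.026, 0.0]
force: [0.7, 0.0, -0.3]
grip_width: 0.942
grip_force: 0.0
```

Run:
```python
from h import *
c=capture("top"); d=capture("scene"); pickle.dump(c,open("top6.pkl","wb"))
a=d["color"][140:300,170:370,::-1]; b=c["color"][130:290,220:420,::-1]
cv2.imwrite("pics/x6.png",cv2.resize(np.hstack([a,b]),(800,320),interpolation=cv2.INTER_CUBIC))
hsv=cv2.cvtColor(c["color"],cv2.COLOR_RGB2HSV); W=world(c)
M=((abs(W[:,:,0]-610)<75)&(abs(W[:,:,1]+306)<75)&(W[:,:,2]>51)&(W[:,:,2]<70)).astype(np.uint8)
M=cv2.morphologyEx(M,cv2.MORPH_OPEN,np.ones((7,7),np.uint8))
cs=max(cv2.findContours(M,cv2.RETR_EXTERNAL,cv2.CHAIN_APPROX_NONE)[0],key=len)[:,0]
w=cast(c,cs,57); print("cover",cv2.minEnclosingCircle(w.astype(np.float32)),w.mean(0),M.sum())
P=W[M>0]; print(np.median(P,0), np.linalg.lstsq(np.c_[P[:,:2],np.ones(len(P))],P[:,2],rcond=None)[0])
H=(hsv[:,:,0]<22)&(hsv[:,:,1]>150)&(W[:,:,2]>90)&(W[:,:,2]<120)&(W[:,:,0]<520)&(W[:,:,0]>380); print("handle",W[H].mean(0),H.sum())
```

```text
cover ((614.3502197265625, -304.30059814453125), 59.89427185058594) [ 617.115631   -302.54713426] 2161
[ 611.91099637 -304.61582311   58.3008613 ] [3.10643832e-03 1.75929503e-03 5.68827687e+01]
handle [ 450.11637921 -296.88875087  105.26791974] 283
```

View pics/x6.png

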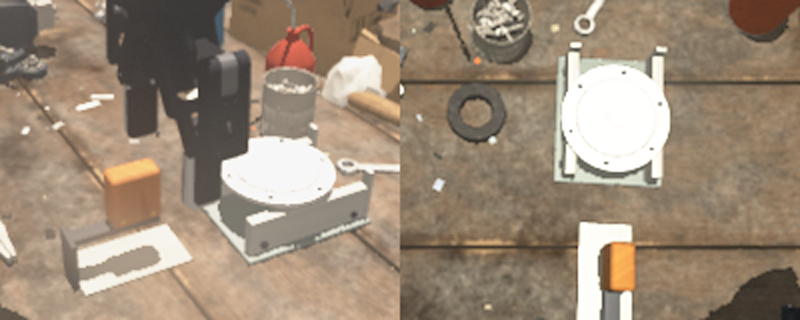

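The cover lies flat and centred on the rails, about 3 mm from the estimated stand origin. The lifter stands upright, clear of the stand, and the tin and roll haven't moved.

```bash
python3 -c "
from rig import *
print(finish_job())"
```

```text
the job is handed in; nothing more can be done
None
```

The job is handed in: by my last camera check the cover lay flat on both rails, about 4 mm from centre, the lifter stood upright about 160 mm from the stand's origin, and the tin and roll were unmoved; the hand-in returned no verdict.

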